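Put the spare solenoid valve away in the parts drawer

TASK

Pull the drawer with the long bar handle fully open, stand the solenoid valve upright on the floor of its wider bay (set it down, do not drop it), and push the drawer fully shut again so that the valve is still standing inside. Leave the drawer with the round knob shut and do not disturb the pump, the tape roll or the dropper bottle.

Things in the scene. Friction and masses are not known exactly. Their poses are not given: they have to be found in the camera images.
- bar_chest: Low grey one-drawer chest, 160 deep (x) x 200 wide (y) x 90 high, fixed on the worktop; origin at the centre of its underside; front to its own -x (to the robot, yawed up to 13 degrees). Its drawer has the long bar handle, a wide bay on the +y side and an empty 63 wide bay on the -y side. It may stand left or right of the other chest, which looks alike but for the handle.
- bar_drawer (a joint): Slide of the bar-handled drawer in m: 0 = shut (the front plate touches the chest), 0.120 = fully open at its stop, drawn along the chest's -x. It may start up to 25 mm ajar. It has about 2.5 N of friction and stays where it is left.
- bar_handle (a point): Middle of the bar of that handle, 58 above the worktop; moves with the drawer. Steel round bar 10 thick, 110 long along the chest's y, its centre line 40 in front of the drawer's front plate (35 clear behind it), with a leg at each end. Axes as the chest's. The chest's top is 32 higher, its upper front edge 52 behind the bar.
- bay (a point): Centre of the floor of the wider bay in the bar-handled drawer, 12 above the worktop; moves with the drawer; axes as the chest's. Bay 142 long (x +/-71), 110 wide (y +/-55). Side, rear and divider (3 thick) walls stand 40 above this floor, the front plate 74, the underside of the chest's top 72. With the drawer fully open, x = -71 to +49 lies clear in front of the chest.
- valve: Loose solenoid valve to be put away: black coil block on a small brass-coloured body, 46 x 48 x 58 high, about 0.16 kg (0.11 to 0.23), standing upright on the worktop at the right; origin at the centre of its underside, z up. The coil block spans x -23 to +12, y -15 to +15 and z 22 to 52: grasp it across y (30 wide). Its foot is x -16 to +6, y -14 to +14, so it tips over if knocked.
- knob_chest: The other grey one-drawer chest, the same size; origin at the centre of its underside, front to its own -x.
- knob_drawer (a joint): Slide of the drawer with the round knob, in m: 0 = shut, as it starts; to be left shut.
- spare_pump: Bystander: loose vibration pump lying on its yoke, 44 x 127 (along its y) x 56 high; origin at the centre of its underside.
- tape: Bystander: loose roll of black tape lying flat, 58 across, 19 high; origin at the centre of its underside.
- dropper: Bystander: loose small brown dropper bottle, 33 across, 102 high; origin at the centre of its underside.
Mind the look-alikes: they are no part of the job. What is meant by the valve is not orange, and is the smaller of those in its own colour.

How it is judged:
By the outcome, as a careful person would: the job done as asked, in the order asked, and still so for the second after the job is handed in, with the robot touching nothing.
It also fails if it takes over 67 s, if anything falls off the work surface, if the arm or the gripper's body presses on something with over 40 N, if the wrist force passes 120 N, or if a joint passes its speed limit or range.

ROBOT

A 6-joint arm with a two-finger parallel gripper is mounted at the origin on a cart in front of the work surface, level with it; the furniture and walls round the work are solid. World frame = base frame: x ahead of the robot, y to its left, z up, the work surface at z = 0. Lengths are in mm, angles in rad, forces in N, time in s.
With the tool pointing down it reaches from about 300 to 775 mm from the base axis. Payload 14.6 kg.
Tool frame: the origin (TCP) lies at the very end of the fingers, on their centre line; the grasp point (between the pads) lies 19 mm behind it; z points along the fingers, y is the line along which they close (so a half turn about z gives the same grasp; the last joint's range is limited). The gripper opens to 94 mm and grips with 3 to 60 N. Pads are 16 mm wide; open, the fingers measure 119 mm over their backs; the gripper's body (75 mm by 177 mm) begins 78 mm behind the grasp point.
Start: joints at [-0.067, 0.3, 1.521, -0, 1.321, -0.067], TCP at [549.99, -0.002, 169.446] pointing down, gripper open.
Joint ranges: [-3.03, 3.03], [-0.79, 2.21], [0.23, 2.52], [-1.04, 4.18], [0, 3.07], [-2.55, 2.55]. Speed limits (rad/s): [2.22, 2.22, 2.57, 3.14, 3.14, 3.14].

INTERFACE

Orientations are given as [roll, pitch, yaw] about the fixed x, y, z axes, in that order (R = Rz(yaw) Ry(pitch) Rx(roll)).
In Python, from cell import manip, optics gives the robot as it stands.
- The arm moves only by the shell command python3 -m crank 'ROWS' [FORCE]. ROWS is JSON, a list of rows, each a list of 7 numbers: the opening in per cent of the stroke, from 0 (shut) to 100 (fully open), then the shift along the tool's x, y, z in mm, then the turn, a rotation vector about the tool's x, y, z in rad. A call has 1 to 10 rows; each row is the pose to reach, as a shift and turn from the pose commanded when the call began, along the tool's axes at that moment; what a row does not reach only later rows make up. A row lasts 1/10 s, in which the tool goes at most 50 mm and 8.59 degrees, less where a joint would pass 70% of its speed; a pose out of reach is approached as far as the arm can. A call with a gripper value outside its range is refused whole. The fingers move at their own pace and stop on an object; FORCE is the grip in N (left out, the last holds). Time passes only in rows, so rows that repeat a pose let the fingers close. It gives the time, the measured TCP pose, the force, the opening and the grip force at its end, in the units of the state.
- manip.read_state(): the state, without advancing time (a new reading comes with each control period).
- optics.camera(name): name is "scene" or "side" or "wrist"; returns (picture, depth): 384x512x3 uint8, red, green, blue; 384x512 float32, mm along the optical axis (not along the pixel's ray), 0 where there is no reading.
- optics.calibration(name): a dict with "camera_matrix" (3x3 intrinsics, pixels), "R" (3x3) and "t" (3): a world point X has camera coordinates R X + t. Camera axes: x right, y down, z forward; pixel columns grow to the right and rows downward; lengths in mm; the calibration is good to about 2 mm. A picture is of the moment at which its call begins: read the wrist's pose just before it. calibration takes no time and is no camera call; for the wrist camera it gives the pose at the moment of the call.
- manip.sign_off(): hands the job in; it is judged then, once.
The state is a dict: "clock": time; "joints": joint angles; "qd": joint speeds; "effort": joint torques, N m; "eef_pos": TCP position; "eef_rot": TCP orientation; "wrist_force": force on the tool from outside, world axes, zero at the start; "moment": the same for the moment, N m; "finger_gap": finger opening in mm; "finger_force": force on a finger pad.
Only numpy, scipy, OpenCV 4.12 (cv2) and the standard library are available. Lean on these libraries where they do the work, as an engineer would, in place of code of your own. Each camera call takes 0.05 s, during which the arm holds its last target. There are 200 camera calls.

## Working session

There is one attempt and no reset: what is moved stays moved. The work goes in short steps, Python scripts to look and compute and a shell command to move; the robot and the scene stay as the last step left them, time stands still between calls to the robot, and variables do not carry over. Pictures are saved under pics/ and viewed, at most 10 in all, crops included, and the job is handed in when it is done.

```bash
mkdir -p pics; ls; cat > h.py <<'E'
import numpy as np, cv2
from cell import manip, optics
def shot(n,f):
    c=optics.calibration(n); im,d=optics.camera(n)
    cv2.imwrite(f'pics/{f}.png',im[...,::-1]); np.savez(f'{f}.npz',im=im,d=d,K=c['camera_matrix'],R=c['R'],t=c['t'])
def cloud(f):
    z=np.load(f'{f}.npz'); K,R,t,d=np.array(z['K']),np.array(z['R']),np.array(z['t']),z['d']
    v,u=np.indices(d.shape); P=np.stack([(u-K[0,2])/K[0,0]*d,(v-K[1,2])/K[1,1]*d,d],-1)
    W=(P-t)@R; W[d==0]=np.nan
    return W,z['im']
E
python3 - <<'E'
from h import *
print(manip.read_state())
shot('scene','s0'); shot('side','d0')
a=cv2.imread('pics/s0.png')
E
```

```text
pics
{'clock': 0.0, 'joints': array([-6.66101015e-02,  3.00496340e-01,  1.52158767e+00, -1.11028091e-05,
        1.32070276e+00, -6.65648327e-02]), 'qd': array([-0.0003181 , -0.00084708, -0.00220354, -0.00241206,  0.00192063,
       -0.00151916]), 'effort': array([-1.53750298e-03, -5.31805658e+01, -3.52735734e+01,  7.07558286e-02,
        2.43994006e-02, -4.79655944e-05]), 'eef_pos': array([5.49689786e+02, 8.89881853e-03, 1.68869727e+02]), 'eef_rot': array([-3.14040046e+00, -6.86974746e-05,  1.57075377e+00]), 'wrist_force': array([-0.7471719 , -0.03967584, -0.4585976 ]), 'moment': array([ 0.0154898 , -0.00627538,  0.01881797]), 'finger_force': 0.0, 'finger_gap': 93.627478431613}
```

View pics/s0.png

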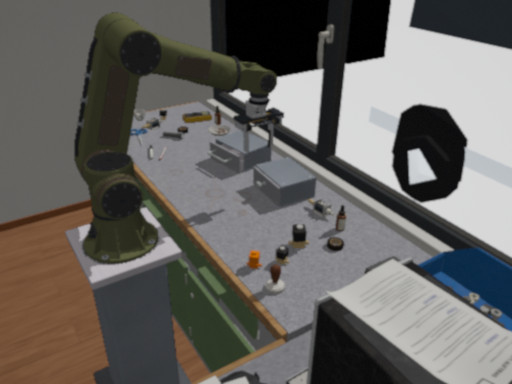

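View pics/d0.png

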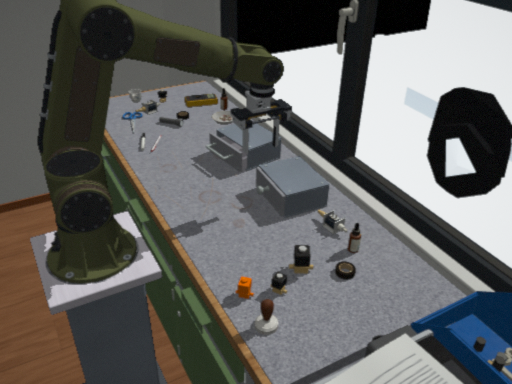

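The side view shows the bar-handled chest at about (245,145), with its bar at (225,152). The knob chest is at (292,185). The small black valve (target) is at (280,281), a larger look-alike at (302,255) and an orange one at (245,287).

```bash
python3 - <<'E'
from h import *
for f in('d0','s0'):
    W,im=cloud(f)
    x,y,z=W[...,0],W[...,1],W[...,2]
    ok=(x>250)&(x<800)&(y>-600)&(y<500)
    # chest tops
    m=(ok&(abs(z-90)<6)).astype(np.uint8); n,l,s,c=cv2.connectedComponentsWithStats(m)
    for i in range(1,n):
        if s[i,4]>150:
            P=W[l==i][:,:2].astype(np.float32); print(f,'top',s[i],cv2.minAreaRect(P), np.median(W[l==i][:,2]))
    m=(ok&(z>8)&(z<85)).astype(np.uint8); n,l,s,c=cv2.connectedComponentsWithStats(m)
    for i in range(1,n):
        if s[i,4]>25:
            P=W[l==i]; print(f,'obj',s[i],c[i].round(),np.percentile(P,[3,50,97],axis=0).round().tolist(),im[l==i].mean(0).round())
im=cv2.imread('pics/d0.png')
a=cv2.resize(im[110:220,190:350],None,fx=5,fy=5,interpolation=2)
cv2.imwrite('pics/c0.png',a)
E
```

```text
d0 top [216 124  26  23 314] ((628.6607055664062, 323.8729248046875), (85.56024932861328, 173.9993438720703), 8.390756607055664) 89.9669603934347
d0 top [248 124  25  27 465] ((702.7288208007812, 268.21002197265625), (209.34317016601562, 91.34478759765625), 62.07984924316406) 89.97665493976102
d0 top [ 256  156   73   41 1706] ((661.2040405273438, -15.598190307617188), (210.6756591796875, 175.6387176513672), 86.03324127197266) 89.92895275613427
d0 obj [ 205  131   76   41 1406] [242. 152.] [[521.0, 198.0, 10.0], [607.0, 225.0, 48.0], [756.0, 393.0, 83.0]] [69. 71. 74.]
d0 obj [ 255  167   74   50 1464] [290. 197.] [[550.0, -121.0, 11.0], [601.0, -111.0, 51.0], [733.0, 68.0, 84.0]] [58. 61. 64.]
d0 obj [317 210  30  23 347] [333. 221.] [[669.0, -271.0, 12.0], [683.0, -233.0, 34.0], [711.0, -167.0, 49.0]] [87. 87. 83.]
d0 obj [347 228  14  24 247] [354. 240.] [[663.0, -358.0, 11.0], [672.0, -349.0, 48.0], [689.0, -331.0, 80.0]] [69. 62. 55.]
d0 obj [289 245  24  28 464] [301. 259.] [[467.0, -370.0, 10.0], [487.0, -354.0, 60.0], [518.0, -322.0, 82.0]] [58. 55. 47.]
d0 obj [335 261  21  
[... 1244 characters left out ...]
.0, 10.0], [672.0, -347.0, 47.0], [690.0, -329.0, 81.0]] [79. 71. 65.]
s0 obj [288 224  21  23 333] [298. 235.] [[466.0, -368.0, 11.0], [486.0, -351.0, 56.0], [517.0, -320.0, 81.0]] [65. 61. 54.]
s0 obj [327 237  17  13 154] [335. 243.] [[572.0, -433.0, 9.0], [596.0, -410.0, 17.0], [624.0, -381.0, 21.0]] [61. 55. 47.]
s0 obj [274 245  15  18 184] [282. 254.] [[378.0, -401.0, 10.0], [391.0, -388.0, 41.0], [413.0, -366.0, 58.0]] [65. 61. 54.]
s0 obj [246 250  16  17 183] [253. 258.] [[289.0, -374.0, 10.0], [305.0, -361.0, 43.0], [326.0, -339.0, 57.0]] [142.  83.  29.]
s0 obj [265 264  19  29 347] [274. 280.] [[283.0, -497.0, 10.0], [302.0, -479.0, 22.0], [328.0, -453.0, 83.0]] [107.  98.  92.]
```

View pics/c0.png

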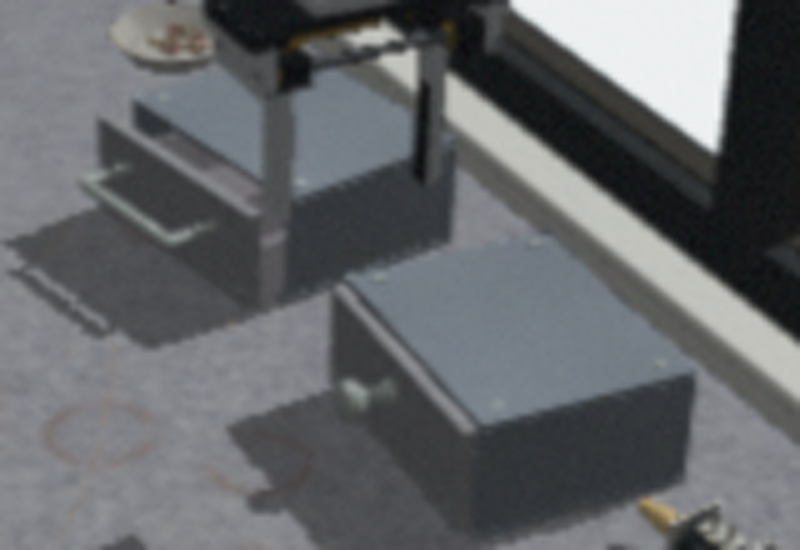

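Bar drawer is slightly ajar; its bar runs from crop (85,182) to (180,240). Next I'll fit the yaw and handle from the cloud.

```bash
python3 - <<'E'
from h import *
W,im=cloud('d0'); x,y,z=W[...,0],W[...,1],W[...,2]
u=np.indices(z.shape)[1]
t=np.vstack([W[(abs(z-90)<4)&(y>150)&(x>500)&(x<800)&(y<450)]])[:,:2].astype(np.float32)
print('top',cv2.minAreaRect(t))
fit=lambda P:(cv2.fitLine(P.astype(np.float32),cv2.DIST_HUBER,0,.01,.01).ravel(),len(P))
m=(z>10)&(z<80)&(y>150)&(y<420)
h=m&(z>50)&(z<66)&(x<565)&(u<240)
P=W[h]; 
print(np.c_[P,im[h]].round()[:60].astype(int).tolist())
m2=(z>15)&(z<40)&(y>230)&(y<420)&(x<640)
print('front',fit(W[m2][:,:2]))
s=(z>15)&(z<75)&(x>610)&(x<760)&(y<250)&(y>150); print('side',fit(W[s][:,:2]))
E
```

```text
top ((653.7486572265625, 306.0181884765625), (199.4846649169922, 206.742431640625), 7.873852252960205)
[[548, 392, 65, 101, 103, 107], [546, 389, 62, 102, 103, 107], [548, 395, 55, 100, 100, 106], [545, 378, 64, 70, 71, 73], [553, 375, 63, 62, 62, 65], [545, 387, 55, 100, 103, 107], [545, 378, 60, 72, 73, 76], [548, 375, 60, 61, 61, 64], [550, 369, 63, 58, 60, 61], [541, 369, 60, 76, 77, 81], [545, 368, 60, 63, 63, 65], [549, 369, 58, 63, 64, 66], [549, 359, 63, 64, 65, 67], [555, 354, 64, 61, 62, 63], [542, 370, 55, 81, 82, 85], [545, 369, 55, 63, 64, 66], [550, 361, 58, 76, 80, 78], [550, 351, 63, 73, 77, 77], [552, 348, 64, 70, 72, 73], [556, 346, 64, 65, 66, 67], [540, 347, 63, 78, 82, 81], [550, 352, 58, 96, 102, 98], [552, 346, 60, 81, 86, 83], [555, 344, 60, 68, 71, 71], [554, 334, 66, 60, 61, 62], [529, 341, 64, 127, 134, 133], [535, 345, 61, 105, 110, 109], [536, 339, 63, 86, 90, 89], [546, 354, 54, 80, 85, 83], [546, 344, 58, 75, 79, 77], [549, 340, 59, 68, 72, 70], [553, 341, 58, 65, 67, 67], [553, 330, 63, 60, 59, 62], [517, 343, 62, 146, 151, 150], [519, 338, 63, 151, 15
[... 233 characters left out ...]
 60], [553, 331, 59, 61, 60, 61], [554, 326, 61, 60, 60, 61], [558, 325, 61, 60, 61, 63], [559, 318, 64, 59, 60, 62], [508, 341, 60, 120, 123, 125], [512, 339, 60, 115, 120, 120], [520, 339, 59, 132, 138, 135], [521, 334, 61, 114, 120, 118], [528, 339, 57, 85, 89, 86], [532, 340, 55, 68, 70, 69], [547, 337, 53, 56, 58, 60], [548, 330, 56, 60, 61, 63], [556, 330, 54, 63, 62, 65], [557, 323, 57, 58, 61, 62], [560, 319, 58, 59, 60, 62], [559, 310, 63, 59, 61, 61], [561, 305, 65, 58, 59, 60]]
front (array([ 1.3969167e-01, -9.9019504e-01,  5.6236279e+02,  2.9082227e+02],
      dtype=float32), 122)
side (array([9.8578268e-01, 1.6802526e-01, 6.7883032e+02, 2.1129602e+02],
      dtype=float32), 434)
```

```bash
python3 -m crank '[[40,50,-5,-10,0,0,-0.03],[40,100,-10,-20,0,0,-0.06],[40,150,-15,-20,0,0,-0.09],[40,200,-20,-20,0,0,-0.12],[40,250,-25,-20,0,0,-0.15],[40,285,-40,-20,0,0,-0.15],[40,285,-40,-20,0,0,-0.15],[40,285,-40,-20,0,0,-0.15],[40,285,-40,-20,0,0,-0.15]]' 
python3 - <<'E'
from h import *
shot('wrist','w1'); c=optics.calibration('wrist'); print(c['camera_matrix'],c['R'],c['t'],manip.read_state()['eef_pos'])
W,im=cloud('w1'); z=W[...,2]
print(np.nanpercentile(W.reshape(-1,3),[2,50,98],axis=0).round())
E
```

```text
clock: 1.0
eef_pos: [510.3, 284.0, 189.3]
eef_rot: [-3.141, 0.0, 1.72]
wrist_force: [0.3, -0.2, -0.1]
finger_gap: 37.6
finger_force: 0.0
[[264.79936064   0.         253.69011245]
 [  0.         264.79936064 194.39050412]
 [  0.           0.           1.        ]] [[ 9.88938502e-01  1.48323988e-01 -7.96115449e-04]
 [ 1.42520888e-01 -9.48732512e-01  2.82124824e-01]
 [ 4.10905784e-02 -2.79117564e-01 -9.59377376e-01]] [-546.14969074  160.78829275  469.26529228] [510.46029205 283.83367127 189.38406921]
[[-535.  -34. -850.]
 [ 509.  309.    1.]
 [ 840.  534.  356.]]
```

View pics/w1.png

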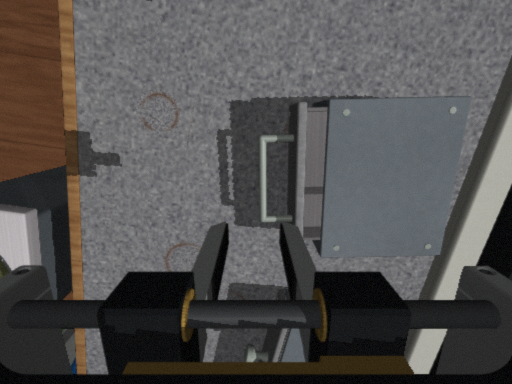

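The wrist view shows the bar from (263,138) to (263,220), the divider at (313,190) with the wider bay above it (+y), and the chest top spanning (328,97) to (467,257).

```bash
python3 - <<'E'
from h import *
W,im=cloud('w1'); x,y,z=W[...,0],W[...,1],W[...,2]
b=(z>50)&(z<70)&(x<560)&(x>480)&(y>200)&(y<380)
v,u=np.indices(z.shape); 
b&=(u>255)&(u<290)&(v>125)&(v<230)
bb=b&(u<268)
P=W[bb]; print(len(P),np.median(P[:,2]),cv2.minAreaRect(P[:,:2].astype(np.float32)),cv2.minAreaRect(W[b][:,:2].astype(np.float32)))
print(cv2.fitLine(P[:,:2].astype(np.float32),2,0,.01,.01).ravel())
t=W[(abs(z-90)<3)&(u>310)&(u<480)&(v>80)&(v<270)][:,:2].astype(np.float32)
(c,s,a)=cv2.minAreaRect(t); print('top',c,s,a)
f=W[(abs(z-86)<8)&(u>290)&(u<312)&(v>90)&(v<250)]; print('plate',np.median(f,0),cv2.minAreaRect(f[:,:2].astype(np.float32)))
E
```

```text
663 62.012574406051385 ((521.4666748046875, 285.2821350097656), (11.846055030822754, 119.0997085571289), 9.394332885742188) ((534.7655639648438, 287.8720703125), (39.69916915893555, 120.14985656738281), 8.697020530700684)
[ 1.6438818e-01 -9.8639572e-01  5.2001849e+02  2.8934534e+02]
top (673.138427734375, 311.1959533691406) (160.9073486328125, 200.03590393066406) 9.67403793334961
plate [560.89746046 319.53836002  85.37189171] ((563.7008056640625, 306.1239013671875), (12.367329597473145, 167.60360717773438), 9.673299789428711)
```

```bash
python3 -m crank '[[30,0,11,40,0,0,-0.017],[30,0,11,80,0,0,-0.017],[30,0,11,115,0,0,-0.017],[30,0,11,140,0,0,-0.017],[30,0,11,150,0,0,-0.017],[30,0,11,150,0,0,-0.017],[0,0,11,150,0,0,-0.017],[0,0,11,150,0,0,-0.017],[0,0,11,150,0,0,-0.017],[0,0,11,150,0,0,-0.017]]' 30
python3 -m crank '[[0,0,0,0,0,0,0],[0,0,-8,0,0,0,0],[0,0,-20,0,0,0,0],[0,0,-35,0,0,0,0],[0,0,-50,0,0,0,0],[0,0,-65,0,0,0,0],[0,0,-78,0,0,0,0],[0,0,-88,0,0,0,0],[0,0,-94,0,0,0,0],[0,0,-96,0,0,0,0]]'
```

```text
clock: 2.05
eef_pos: [521.1, 286.8, 40.2]
eef_rot: [3.141, -0.0, 1.738]
wrist_force: [-0.6, -0.1, 0.2]
finger_gap: 1.2
finger_force: 0.0
clock: 3.05
eef_pos: [425.8, 270.7, 39.6]
eef_rot: [3.141, -0.0, 1.738]
wrist_force: [0.7, -0.1, -0.0]
finger_gap: 0.5
finger_force: 0.0
```

The fingers closed on nothing, so I'll look.

```bash
python3 - <<'E'
from h import *
shot('wrist','w2'); shot('side','d2')
a=cv2.imread('pics/w2.png'); b=cv2.imread('pics/d2.png')[90:240,160:360]
b=cv2.resize(b,(512,384)); cv2.imwrite('pics/c2.png',cv2.resize(np.hstack([a,b]),(800,300)))
E
```

```text
(no output)
```

View pics/c2.png

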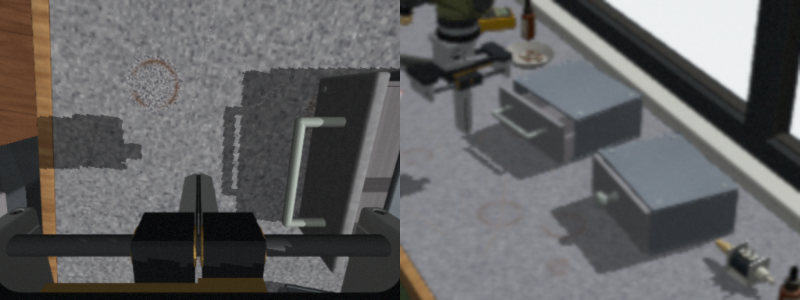

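```bash
python3 - <<'E'
from h import *
for f in('w2','w1','d2'):
    W,im=cloud(f); x,y,z=W[...,0],W[...,1],W[...,2]
    m=(z>56)&(z<68)&(x<535)&(x>470)&(y>215)&(y<350)
    P=W[m]; print(f,len(P),np.median(P,0),cv2.minAreaRect(P[:,:2].astype(np.float32)))
    v,u=np.where(m); print(u.min(),u.max(),v.min(),v.max())
    t=W[(abs(z-90)<3)&(x>550)&(x<780)&(y>190)&(y<430)][:,:2].astype(np.float32)
    print('top',cv2.minAreaRect(t))
print(manip.read_state()['eef_pos'])
c=optics.calibration('wrist'); print(-np.array(c['R']).T@c['t'])
E
```

```text
w2 2302 [519.03744456 302.80661577  61.77423463] ((524.3939208984375, 286.54974365234375), (28.80157470703125, 121.1412353515625), 4.05137300491333)
361 421 150 290
top ((570.3796997070312, 324.8560791015625), (47.50449752807617, 129.50149536132812), 18.67306900024414)
w1 757 [520.67369978 301.83350866  62.02795328] ((529.0133056640625, 286.4940185546875), (27.910287857055664, 119.1650161743164), 8.697021484375)
258 280 135 222
top ((657.1017456054688, 308.4272766113281), (193.484375, 199.98800659179688), 9.718491554260254)
d2 69 [521.00594336 291.44598321  61.31170584] ((520.2540283203125, 283.7066345214844), (124.77078247070312, 27.684612274169922), 89.23983764648438)
205 224 144 159
top ((654.4922485351562, 305.9716491699219), (199.82374572753906, 207.8951873779297), 10.312564849853516)
[426.29775575 270.74894235  39.56264465]
[412.15873427 351.12299125 254.58090871]
```

```bash
python3 - <<'E'
from h import *
z=np.load('w2.npz'); K,R,t=z['K'],z['R'],z['t']
for p in([426,270.7,39.6],[426,270.7,58.6],[426,270.7,100]):
    q=K@(R@np.array(p)+t); print(q[:2]/q[2])
W,im=cloud('w2')
for v in range(220,275,6): print(v,[W[v,u].round().tolist() for u in(245,250,254,258,263)])
W,im=cloud('d2'); x,y,zz=W[...,0],W[...,1],W[...,2]
m=(zz>25)&(zz<120)&(x>380)&(x<470)&(y>220)&(y<320); P=W[m]
for lo in range(25,120,15):
    k=P[(P[:,2]>=lo)&(P[:,2]<lo+15)]; print(lo,len(k),k.min(0).round() if len(k) else 0,k.max(0).round() if len(k) else 0)
E
```

```text
[254.63593226 214.83974291]
[254.70520509 223.32516502]
[254.90719626 248.06762678]
220 [[420.0, 249.0, -0.0], [425.0, 249.0, -1.0], [429.0, 250.0, 0.0], [433.0, 251.0, -1.0], [438.0, 251.0, -1.0]]
226 [[418.0, 278.0, 85.0], [421.0, 278.0, 83.0], [nan, nan, nan], [427.0, 280.0, 84.0], [430.0, 280.0, 84.0]]
232 [[418.0, 278.0, 93.0], [421.0, 279.0, 95.0], [424.0, 278.0, 91.0], [426.0, 280.0, 95.0], [430.0, 280.0, 94.0]]
238 [[418.0, 278.0, 103.0], [421.0, 279.0, 104.0], [424.0, 277.0, 99.0], [427.0, 279.0, 102.0], [430.0, 280.0, 103.0]]
244 [[419.0, 279.0, 112.0], [422.0, 279.0, 111.0], [424.0, 277.0, 107.0], [426.0, 280.0, 111.0], [429.0, 280.0, 111.0]]
250 [[419.0, 278.0, 118.0], [422.0, 279.0, 119.0], [424.0, 278.0, 116.0], [426.0, 279.0, 118.0], [429.0, 280.0, 118.0]]
256 [[419.0, 278.0, 125.0], [422.0, 279.0, 126.0], [424.0, 278.0, 123.0], [426.0, 279.0, 125.0], [429.0, 280.0, 125.0]]
262 [[419.0, 278.0, 132.0], [422.0, 279.0, 132.0], [424.0, 278.0, 129.0], [426.0, 279.0, 132.0], [429.0, 279.0, 130.0]]
268 [[420.0, 278.0, 137.0], [422.0, 279.0, 137.0], [424.0, 277.0, 134.0], [426.0, 280.0, 138.0], [428.0, 280.0, 138.0]]
274 [[417.0, 302.0, 179.0], [422.0, 277.0, 140.0], [424.0, 277.0, 140.0], [426.0, 279.0, 143.0], [423.0, 304.0, 180.0]]
25 0 0 0
40 0 0 0
55 0 0 0
70 8 [414. 258.  77.] [433. 273.  84.]
85 33 [410. 253.  85.] [437. 279. 100.]
100 34 [412. 252. 100.] [438. 283. 115.]
115 10 [412. 255. 116.] [439. 269. 119.]
```

```bash
python3 - <<'E'
from h import *
for f in('d0','s0'):
    W,im=cloud(f); x,y,z=W[...,0],W[...,1],W[...,2]
    m=(z>110)&(z<260)&(x>470)&(x<630)&(y>-40)&(y<40); P=W[m]
    for s in(-1,1):
        k=P[np.sign(P[:,0]-550)==s]; print(f,s,np.percentile(k,[1,10,50,99],axis=0).round().tolist())
print(manip.read_state()['joints'])
E
```

```text
d0 -1 [[488.0, -15.0, 209.0], [489.0, -11.0, 217.0], [492.0, -8.0, 237.0], [501.0, 10.0, 260.0]]
d0 1 [[593.0, -15.0, 205.0], [595.0, -11.0, 210.0], [598.0, -7.0, 233.0], [610.0, 8.0, 259.0]]
s0 -1 [[487.0, -13.0, 210.0], [489.0, -9.0, 218.0], [492.0, -4.0, 236.0], [501.0, 12.0, 259.0]]
s0 1 [[593.0, -14.0, 205.0], [594.0, -11.0, 212.0], [599.0, -5.0, 231.0], [610.0, 12.0, 259.0]]
[4.93303560e-01 3.53079934e-01 1.77960861e+00 7.25912562e-07
 1.00860201e+00 3.26250998e-01]
```

Both cameras, in two poses, put the real fingertips about 37 mm above the reported TCP (205 vs 169 and 77 vs 40). So the first grasp closed above the bar. I'll go back 37 mm deeper, check the height again in the bar grasp, and compensate from here on.

```bash
python3 -m crank '[[30,0,0,-40,0,0,0],[30,0,40,-40,0,0,0],[30,0,75,-40,0,0,0],[30,0,96,-40,0,0,0],[30,0,96,-40,0,0,0],[30,0,96,-10,0,0,0],[30,0,96,15,0,0,0],[30,0,96,30,0,0,0],[30,0,96,36,0,0,0],[30,0,96,36,0,0,0]]' 30
python3 -m crank '[[30,0,0,0,0,0,0],[0,0,0,0,0,0,0],[0,0,0,0,0,0,0],[0,0,0,0,0,0,0],[0,0,0,0,0,0,0],[0,0,0,0,0,0,0]]' 30
```

```text
clock: 4.15
eef_pos: [520.7, 286.6, 3.3]
eef_rot: [-3.141, 0.0, 1.738]
wrist_force: [0.2, -0.6, 0.3]
finger_gap: 28.3
finger_force: 0.0
clock: 4.75
eef_pos: [521.2, 286.8, 4.0]
eef_rot: [3.141, -0.0, 1.738]
wrist_force: [-1.0, 0.3, 5.8]
finger_gap: 9.0
finger_force: 30.0
```

```bash
python3 -m crank '[[0,0,-5,0,0,0,0],[0,0,-18,0,0,0,0],[0,0,-33,0,0,0,0],[0,0,-48,0,0,0,0],[0,0,-63,0,0,0,0],[0,0,-76,0,0,0,0],[0,0,-86,0,0,0,0],[0,0,-93,0,0,0,0],[0,0,-96,0,0,0,0],[0,0,-96,0,0,0,0]]'
python3 -m crank '[[0,0,-1,0,0,0,0],[0,0,-2,0,0,0,0],[0,0,-3,0,0,0,0],[0,0,-3,0,0,0,0]]'
```

```text
clock: 5.75
eef_pos: [425.9, 270.5, 3.9]
eef_rot: [3.141, 0.0, 1.738]
wrist_force: [-2.6, -2.0, 9.4]
finger_gap: 8.8
finger_force: 30.0
clock: 6.15
eef_pos: [425.6, 270.5, 4.1]
eef_rot: [3.136, -0.001, 1.738]
wrist_force: [16.8, 0.5, -4.1]
finger_gap: 8.6
finger_force: 30.0
```

```bash
python3 -m crank '[[30,0,2,0,0,0,0],[30,0,2,0,0,0,0],[30,0,2,0,0,0,0],[30,0,2,-30,0,0,0],[30,0,2,-70,0,0,0],[60,0,2,-110,0,0,0],[60,-45,0,-145,0,0,0],[60,-95,0,-165,0,0,0],[60,-145,0,-165,0,0,0],[60,-195,0,-165,0,0,0]]'
python3 - <<'E'
from h import *
shot('side','d3')
W,im=cloud('d3'); x,y,z=W[...,0],W[...,1],W[...,2]
m=(z>56)&(z<68)&(x<470)&(x>400)&(y>205)&(y<350)
P=W[m]; print(len(P),np.median(P,0),cv2.minAreaRect(P[:,:2].astype(np.float32)))
m=(z>22)&(z<70)&(abs(x-395)<35)&(abs(y+388)<35); 
for lo,hi in((3,15),(24,50),(50,62)):
    k=(z>lo)&(z<hi)&(abs(x-395)<35)&(abs(y+388)<35); print(lo,k.sum(),cv2.minAreaRect(W[k][:,:2].astype(np.float32)))
print(manip.read_state()['eef_pos'],manip.read_state()['eef_rot'])
E
```

```text
clock: 7.15
eef_pos: [453.9, 86.1, 169.2]
eef_rot: [3.14, -0.0, 1.739]
wrist_force: [1.5, 0.8, -1.2]
finger_gap: 56.4
finger_force: 0.0
153 [440.40072052 282.28455751  61.50142036] ((442.9071960449219, 276.5982971191406), (52.93999481201172, 139.46136474609375), 8.464353561401367)
3 64 ((393.4071044921875, -404.56396484375), (57.058780670166016, 62.62095642089844), 54.82184982299805)
24 109 ((395.952880859375, -384.08013916015625), (37.03718566894531, 31.057443618774414), 32.999717712402344)
50 101 ((396.69281005859375, -383.50787353515625), (35.92227554321289, 29.937925338745117), 29.48964500427246)
[454.69509685  80.26669681 168.71098151] [3.14117156e+00 1.62964768e-03 1.73466921e+00]
```

```bash
python3 -m crank '[[60,-46,-17,0,0,0,0.12],[60,-92,-35,0,0,0,0.24],[60,-138,-53,0,0,0,0.36],[60,-184,-71,0,0,0,0.48],[60,-230,-88,0,0,0,0.6],[60,-276,-106,0,0,0,0.72],[60,-322,-124,0,0,0,0.84],[60,-368,-142,0,0,0,0.96],[60,-414,-160,0,0,0,1.08],[60,-463,-177,0,0,0,1.21]]'
python3 -m crank '[[60,0,0,0,0,0,0],[60,0,0,0,0,0,0],[60,0,0,0,0,0,0],[60,0,0,0,0,0,0]]'
python3 - <<'E'
from h import *
shot('wrist','w4')
W,im=cloud('w4'); x,y,z=W[...,0],W[...,1],W[...,2]
for lo,hi in((3,15),(24,50),(50,62),(3,62)):
    k=(z>lo)&(z<hi)&(abs(x-395)<40)&(abs(y+388)<40); print(lo,k.sum(),cv2.minAreaRect(W[k][:,:2].astype(np.float32)))
s=manip.read_state();print(s['eef_pos'],s['eef_rot'],s['joints'])
E
```

```text
clock: 8.2
eef_pos: [355.7, -398.1, 168.1]
eef_rot: [-3.141, -0.0, 0.523]
wrist_force: [0.0, 0.7, 0.1]
finger_gap: 56.5
finger_force: 0.0
clock: 8.6
eef_pos: [357.2, -395.4, 168.6]
eef_rot: [3.141, -0.0, 0.53]
wrist_force: [-0.3, 0.3, 0.6]
finger_gap: 56.5
finger_force: 0.0
3 76 ((397.62109375, -382.4400329589844), (8.40356731414795, 47.62339782714844), 28.610172271728516)
24 136 ((402.27313232421875, -379.5557861328125), (43.95002746582031, 29.17693328857422), 30.386493682861328)
50 629 ((397.8519592285156, -382.1378479003906), (33.581321716308594, 29.004688262939453), 30.228965759277344)
3 841 ((398.7174377441406, -379.7754211425781), (48.055877685546875, 41.957862854003906), 67.40301513671875)
[ 357.25701758 -395.5004017   168.60807018] [ 3.14130512e+00 -1.22378730e-04  5.29804472e-01] [-9.04932687e-01  2.62454722e-01  1.57085908e+00  8.51712780e-05
  1.30797737e+00  1.36037070e-01]
```

View pics/w4.png

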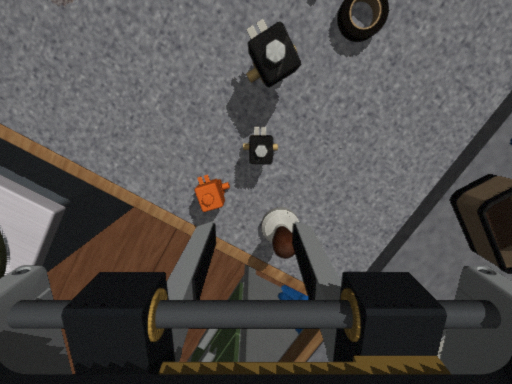

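The wrist view shows the target valve at (261,150) with its terminals pointing up in the image (tool +x). The larger look-alike is at (273,53) and the orange one at (210,195).

```bash
python3 -m crank '[[60,20,5,20,0,0,0],[60,41,9,50,0,0,0],[60,41,9,85,0,0,0],[60,41,9,110,0,0,0],[60,41,9,130,0,0,0],[60,41,9,150,0,0,0],[60,41,9,165,0,0,0],[60,41,9,176,0,0,0],[60,41,9,181,0,0,0],[60,41,9,181,0,0,0]]'
python3 -m crank '[[60,0,0,0,0,0,0],[25,0,0,0,0,0,0],[20,0,0,0,0,0,0],[20,0,0,0,0,0,0],[20,0,0,0,0,0,0],[20,0,0,0,0,0,0]]' 20
```

```text
clock: 9.65
eef_pos: [396.8, -383.3, -12.8]
eef_rot: [-3.141, 0.0, 0.528]
wrist_force: [0.2, 0.4, 0.0]
finger_gap: 56.1
finger_force: 0.0
clock: 10.25
eef_pos: [396.7, -383.7, -12.5]
eef_rot: [3.141, 0.0, 0.528]
wrist_force: [-0.5, -0.2, 2.9]
finger_gap: 30.1
finger_force: 20.0
```

```bash
python3 -m crank '[[20,0,0,-10,0,0,0],[20,0,0,-30,0,0,0],[20,0,0,-60,0,0,0],[20,0,0,-95,0,0,0],[20,13,-15,-125,0,0,-0.06],[20,39,-45,-135,0,0,-0.15],[20,65,-76,-135,0,0,-0.24],[20,93,-109,-135,0,0,-0.35],[20,121,-141,-135,0,0,-0.46],[20,149,-174,-135,0,0,-0.57]]' 30
python3 -m crank '[[20,0,0,0,0,0,0],[20,0,0,0,0,0,0]]'
python3 - <<'E'
from h import *
s=manip.read_state(); p=s['eef_pos']; a=s['eef_rot'][2]-np.pi/2
d=np.array([525.6,319.7])-p[:2]; print(p,a,d@[-np.sin(a),np.cos(a)],d@[np.cos(a),np.sin(a)],'turn',a-0.166)
E
```

```text
clock: 11.25
eef_pos: [437.8, -156.6, 123.0]
eef_rot: [3.141, -0.0, 1.102]
wrist_force: [0.8, 0.4, -0.9]
finger_gap: 29.7
finger_force: 30.0
clock: 11.45
eef_pos: [438.0, -157.8, 122.9]
eef_rot: [3.141, 0.0, 1.099]
wrist_force: [0.7, -1.5, -1.8]
finger_gap: 29.9
finger_force: 30.0
[ 437.99424629 -157.75122337  122.90777578] -0.4717951353344454 465.1071122753869 -138.95975279028144 turn -0.6377951353344454
```

```bash
python3 -m crank '[[20,25,-7,0,0,0,-0.04],[20,70,-21,0,0,0,-0.1],[20,115,-34,0,0,0,-0.17],[20,160,-48,0,0,0,-0.24],[20,205,-61,0,0,0,-0.31],[20,250,-75,0,0,0,-0.38],[20,295,-88,0,0,0,-0.45],[20,340,-101,0,0,0,-0.52],[20,380,-114,0,0,0,-0.58],[20,415,-124,0,0,0,-0.638]]'
python3 -m crank '[[20,0,0,0,0,0,0],[20,0,0,0,0,0,0]]'
python3 - <<'E'
from h import *
shot('wrist','w5')
W,im=cloud('w5'); x,y,z=W[...,0],W[...,1],W[...,2]
ax=np.array([.9863,.165]); ay=np.array([-.165,.9863]); c=np.array([673,311.])
lx=(W[...,:2]-c)@ax; ly=(W[...,:2]-c)@ay
k=(abs(z-12)<3)&(lx>-230)&(lx<-60)&(abs(ly)<100)
for q in((-20,100),(-100,-25)):
    m=k&(ly>q[0])&(ly<q[1]); print(q,m.sum(),np.percentile(lx[m],[1,50,99]),np.percentile(ly[m],[1,50,99]))
m=(abs(z-62)<5)&(lx<-220)&(lx>-300)&(abs(ly)<60); print('bar',np.median(lx[m]),np.percentile(ly[m],[1,99]))
s=manip.read_state(); p=s['eef_pos']; a=s['eef_rot'][2]-np.pi/2
d=np.array([525.6,319.7])-p[:2]; print(p,a,d@[-np.sin(a),np.cos(a)],d@[np.cos(a),np.sin(a)],'turn',a-0.166)
E
```

```text
clock: 12.45
eef_pos: [517.2, 268.6, 122.4]
eef_rot: [-3.142, 0.0, 1.736]
wrist_force: [1.8, -1.3, -1.2]
finger_gap: 29.6
finger_force: 30.0
clock: 12.65
eef_pos: [516.8, 266.8, 121.9]
eef_rot: [-3.141, 0.001, 1.734]
wrist_force: [-0.4, -0.4, -0.3]
finger_gap: 29.4
finger_force: 30.0
(-20, 100) 10531 [-198.84158401 -130.13267081  -61.43173237] [-19.07446911  37.84616171  87.48216663]
(-100, -25) 2149 [-198.29525523  -98.32705171  -60.90860654] [-88.07498732 -55.76840971 -37.90791541]
bar -248.39940497202855 [-58.87373064  58.7422988 ]
[516.83272404 266.32226426 122.14104474] 0.1627232830314176 51.25225045841892 17.29897751701964 turn -0.0032767169685824216
```

View pics/w5.png

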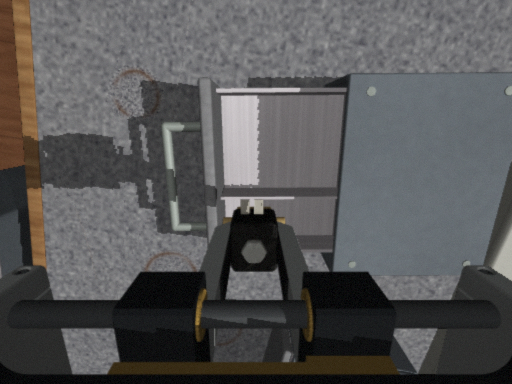

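The wrist view shows the wide bay from (215,90) to (345,190), empty. The valve is held upright at (255,240), and the drawer is open.

```bash
python3 -m crank '[[20,20,7,0,0,0,0],[20,45,15,0,0,0,0],[20,51,17,0,0,0,0],[20,51,17,0,0,0,0],[20,51,17,30,0,0,0],[20,51,17,65,0,0,0],[20,51,17,95,0,0,0],[20,51,17,110,0,0,0],[20,51,17,117,0,0,0],[20,51,17,117,0,0,0]]'
python3 -m crank '[[20,0,0,1,0,0,0],[20,0,0,2,0,0,0],[20,0,0,3,0,0,0],[20,0,0,3,0,0,0],[20,0,0,3,0,0,0]]'
```

```text
clock: 13.7
eef_pos: [525.1, 320.2, 5.6]
eef_rot: [-3.142, 0.0, 1.735]
wrist_force: [0.2, 0.1, -0.7]
finger_gap: 30.0
finger_force: 30.0
clock: 14.2
eef_pos: [524.9, 320.8, 2.5]
eef_rot: [3.141, -0.0, 1.736]
wrist_force: [0.7, 1.2, -2.4]
finger_gap: 29.9
finger_force: 30.0
```

```bash
python3 -m crank '[[20,0,0,1,0,0,0],[20,0,0,1,0,0,0],[20,0,0,2,0,0,0],[20,0,0,2,0,0,0]]'
python3 -m crank '[[20,0,0,0.5,0,0,0],[20,0,0,1,0,0,0],[20,0,0,1,0,0,0]]'
```

```text
clock: 14.6
eef_pos: [524.8, 320.7, 0.2]
eef_rot: [-3.141, 0.0, 1.736]
wrist_force: [-0.3, -0.4, -1.3]
finger_gap: 29.9
finger_force: 30.0
clock: 14.9
eef_pos: [524.9, 320.8, -0.5]
eef_rot: [3.142, -0.0, 1.736]
wrist_force: [-1.1, -1.4, 1.1]
finger_gap: 29.7
finger_force: 30.0
```

Height matches the expected −0.5, but there is no clear contact yet, so I'll creep another millimetre.

```bash
python3 -m crank '[[20,0,0,0.5,0,0,0],[20,0,0,1,0,0,0],[20,0,0,1,0,0,0]]'
```

```text
clock: 15.2
eef_pos: [525.5, 320.9, -0.5]
eef_rot: [3.14, -0.0, 1.736]
wrist_force: [-3.0, -2.4, 8.8]
finger_gap: 30.0
finger_force: 30.0
```

```bash
python3 -m crank '[[34,0,0,-0.5,0,0,0],[38,0,0,-0.5,0,0,0],[42,0,0,-0.5,0,0,0],[45,0,0,-0.5,0,0,0],[45,0,0,-0.5,0,0,0],[45,0,0,-15,0,0,0],[45,0,0,-40,0,0,0],[45,0,0,-80,0,0,0],[45,0,0,-110,0,0,0],[45,0,0,-110,0,0,0]]'
python3 - <<'E'
from h import *
s=manip.read_state(); p=s['eef_pos']; a=s['eef_rot'][2]-np.pi/2
d=np.array([425.6,270.5])-p[:2]; print(p,a,d@[-np.sin(a),np.cos(a)],d@[np.cos(a),np.sin(a)],'dz',p[2]-3.5)
shot('side','d6'); b=cv2.imread('pics/d6.png')[90:220,170:350]; cv2.imwrite('pics/c6.png',cv2.resize(b,None,fx=4,fy=4,interpolation=2))
shot('wrist','w6'); W,im=cloud('w6'); z=W[...,2]; ax=np.array([.9863,.165]); ay=np.array([-.165,.9863])
L=np.stack([(W[...,:2]-[673,311])@ax,(W[...,:2]-[673,311])@ay],-1)
for f in('w6','d6'):
    W,im=cloud(f); z=W[...,2]; L=np.stack([(W[...,:2]-[673,311])@ax,(W[...,:2]-[673,311])@ay],-1)
    k=(abs(L[...,0]+144)<45)&(L[...,1]>-10)&(L[...,1]<80)&(z>58)&(z<78)
    if k.sum(): print(f,k.sum(),z[k].max(),np.median(z[k]),cv2.minAreaRect(L[k].astype(np.float32)))
E
```

```text
clock: 16.2
eef_pos: [526.7, 321.8, 114.2]
eef_rot: [3.134, -0.003, 1.736]
wrist_force: [0.5, -0.2, 0.7]
finger_gap: 42.3
finger_force: 0.0
[526.73333342 321.82693271 114.17756341] 0.16508468691531686 -34.00928036426208 -108.19322528963919 dz 110.67756340644564
w6 929 71.00270569925125 63.7282864456834 ((-144.53314208984375, 36.1793098449707), (34.25879669189453, 29.661819458007812), 89.30695343017578)
d6 48 70.48398675548589 63.783227081045965 ((-147.14083862304688, 30.904504776000977), (35.546627044677734, 39.38620376586914), 1.2264920473098755)
```

View pics/c6.png

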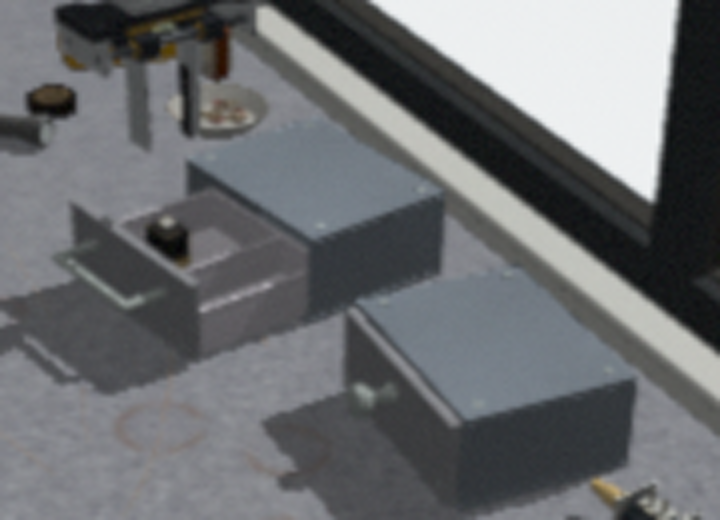

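The valve is standing upright in the wide bay (crop (167,238), coil top at 64 mm, as expected). Next I'll go to the bar and grip it.

```bash
python3 -m crank '[[30,-12,-40,0,0,0,0],[30,-26,-80,0,0,0,0],[30,-34,-108,0,0,0,0],[30,-34,-108,0,0,0,0],[30,-34,-108,40,0,0,0],[30,-34,-108,75,0,0,0],[30,-34,-108,100,0,0,0],[30,-34,-108,110,0,0,0],[30,-34,-108,110,0,0,0],[30,-34,-108,110,0,0,0]]'
python3 -m crank '[[25,0,0,0,0,0,0],[15,0,0,0,0,0,0],[8,0,0,0,0,0,0],[0,0,0,0,0,0,0],[0,0,0,0,0,0,0],[0,0,0,0,0,0,0]]' 20
```

```text
clock: 17.3
eef_pos: [424.5, 269.8, -0.9]
eef_rot: [3.141, -0.0, 1.736]
wrist_force: [-1.2, -0.3, -0.3]
finger_gap: 28.4
finger_force: 0.0
clock: 17.9
eef_pos: [425.6, 270.0, -0.8]
eef_rot: [3.138, -0.001, 1.736]
wrist_force: [9.2, 0.9, -2.8]
finger_gap: 9.4
finger_force: 20.0
```

```bash
python3 -m crank '[[0,0,2,0,0,0,0],[0,0,5,0,0,0,0],[0,0,10,0,0,0,0],[0,0,17,0,0,0,0],[0,0,25,0,0,0,0],[0,0,33,0,0,0,0],[0,0,41,0,0,0,0],[0,0,49,0,0,0,0],[0,0,57,0,0,0,0],[0,0,65,0,0,0,0]]'
python3 -m crank '[[0,0,8,0,0,0,0],[0,0,16,0,0,0,0],[0,0,24,0,0,0,0],[0,0,32,0,0,0,0],[0,0,39,0,0,0,0],[0,0,45,0,0,0,0],[0,0,49,0,0,0,0],[0,0,52,0,0,0,0],[0,0,53,0,0,0,0],[0,0,53,0,0,0,0]]'
```

```text
clock: 18.9
eef_pos: [488.4, 280.6, -0.9]
eef_rot: [3.141, -0.001, 1.736]
wrist_force: [-2.6, 2.2, 7.0]
finger_gap: 9.5
finger_force: 20.0
clock: 19.9
eef_pos: [540.6, 289.5, -0.9]
eef_rot: [3.141, -0.001, 1.736]
wrist_force: [-0.6, 2.8, 5.2]
finger_gap: 9.1
finger_force: 20.0
```

```bash
python3 -m crank '[[0,0,1,0,0,0,0],[0,0,2,0,0,0,0],[0,0,3,0,0,0,0],[0,0,3.5,0,0,0,0],[0,0,3.5,0,0,0,0]]'
python3 -m crank '[[0,0,0.5,0,0,0,0],[0,0,1,0,0,0,0],[0,0,1,0,0,0,0]]'
```

```text
clock: 20.4
eef_pos: [543.8, 290.1, -0.9]
eef_rot: [3.141, -0.001, 1.736]
wrist_force: [-2.4, 2.9, 6.0]
finger_gap: 9.4
finger_force: 20.0
clock: 20.7
eef_pos: [543.7, 290.0, -0.9]
eef_rot: [-3.14, -0.0, 1.736]
wrist_force: [-11.4, 0.7, 11.4]
finger_gap: 9.3
finger_force: 20.0
```

```bash
python3 -m crank '[[0,0,0.5,0,0,0,0],[0,0,1,0,0,0,0],[0,0,1,0,0,0,0]]'
python3 -m crank '[[15,0,0,0,0,0,0],[28,0,0,0,0,0,0],[28,0,-1,0,0,0,0],[28,0,-1,0,0,0,0],[28,0,-1,-25,0,0,0],[28,0,-1,-60,0,0,0],[28,0,-1,-100,0,0,0],[28,-20,-20,-140,0,0,0],[28,-40,-40,-150,0,0,0],[28,-40,-40,-150,0,0,0]]'
python3 - <<'E'
from h import *
shot('side','d7'); shot('wrist','w7')
ax=np.array([.9863,.165]); ay=np.array([-.165,.9863])
for f in('w7','d7'):
    W,im=cloud(f); z=W[...,2]; L=np.stack([(W[...,:2]-[673,311])@ax,(W[...,:2]-[673,311])@ay],-1)
    m=(z>57)&(z<67)&(L[...,0]<-118)&(L[...,0]>-150)&(abs(L[...,1])<50); print(f,'bar lx',m.sum(),np.median(L[...,0][m]))
    k=(z>20)&(z<95)&(L[...,0]>-115)&(L[...,0]<-70)&(abs(L[...,1])<100); print('front',np.percentile(L[...,0][k],[2,30,60]))
    x,y=W[...,0],W[...,1]
    for n,(cx,cy) in dict(knob=(660,-17),pump=(687,-225),drop=(675,-345),tape=(597,-410)).items():
        k=(abs(x-cx)<45)&(abs(y-cy)<45)&(z>8)&(z<82); 
        if f=='d7': print(n,np.percentile(W[k],[3,50,97],axis=0).round().tolist())
b=cv2.imread('pics/d7.png')[90:300,170:400]; w=cv2.imread('pics/w7.png'); b=cv2.resize(b,(420,384)); cv2.imwrite('pics/c7.png',cv2.resize(np.hstack([b,w]),(800,330)))
E
```

```text
clock: 21.0
eef_pos: [543.6, 290.0, -1.0]
eef_rot: [-3.137, -0.0, 1.736]
wrist_force: [-17.6, -1.3, 16.0]
finger_gap: 9.4
finger_force: 20.0
clock: 22.0
eef_pos: [512.7, 242.3, 150.8]
eef_rot: [3.138, -0.0, 1.735]
wrist_force: [-0.1, 0.8, -0.0]
finger_gap: 26.2
finger_force: 0.0
w7 bar lx 764 -132.47531511720229
front [-106.56831583  -91.7223328   -84.01565239]
d7 bar lx 45 -135.01742173954042
front [-101.99946741  -91.98913438  -89.22568421]
knob [[644.0, 25.0, 13.0], [644.0, 25.0, 13.0], [644.0, 25.0, 13.0]]
pump [[668.0, -267.0, 12.0], [683.0, -234.0, 35.0], [710.0, -197.0, 50.0]]
drop [[663.0, -357.0, 10.0], [672.0, -349.0, 47.0], [690.0, -333.0, 78.0]]
tape [[571.0, -436.0, 9.0], [596.0, -411.0, 17.0], [623.0, -383.0, 21.0]]
```

View pics/c7.png

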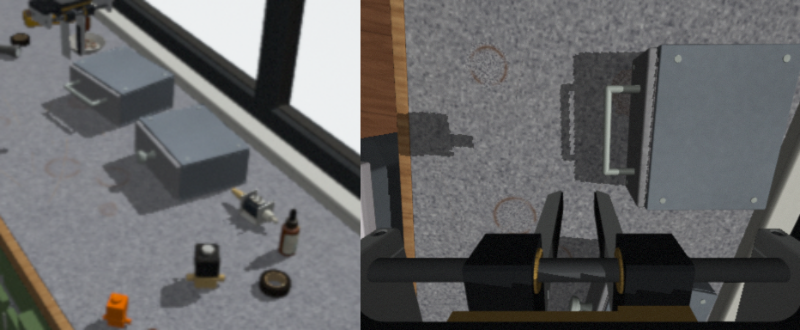

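The bar drawer is shut (bar at −132.5 mm, as nominal), the bystanders have not moved, and the gripper is clear. I'm handing in.

```bash
python3 -c "from cell import manip; print(manip.sign_off())"
```

```text
the job is handed in; nothing more can be done
None
```

The job is handed in at about 22 s: the valve was seen standing in the wide bay before I pushed the drawer fully shut (not seen since), the knob drawer and bystanders were left alone, and the first handle grasp missed because the real fingertips sit about 37 mm above the reported TCP, so I corrected for that from then on.

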